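Release a pipe piece from the two-button bench feeder

ROBOT

A 6-joint arm with a two-finger parallel gripper is mounted at the origin on the work surface. World frame = base frame: x ahead of the robot, y to its left, z up, the work surface at z = 0. Lengths are in m, angles in rad, forces in N, time in s.
With the tool pointing down it reaches from about 0.3 to 0.875 m from the base axis. Payload 6.4 kg.
Tool frame: the origin (TCP) lies midway between the tips of the shut fingers; the grasp point (between the pads) lies 19 mm behind it; z points along the fingers, y is the line along which they close (so a half turn about z gives the same grasp; the last joint's range is limited). The gripper opens to 85 mm and grips with 20 to 120 N. Pads are 22 mm wide; open, the fingers measure 114 mm over their backs; the gripper's body (76 mm by 85 mm) begins 54 mm behind the grasp point. The pads swing forward as they close: fully open they stand 13 mm farther back than shut.
Start: joints at [-1.351, 0.181, 1.607, -0, 1.354, -0.206], TCP at [0.238, -0.524, 0.231] pointing down, gripper open.
Joint ranges: [-2.99, 2.99], [-0.89, 2.07], [0.3, 2.58], [-1.14, 4.28], [0, 2.63], [-3.12, 3.12]. Speed limits (rad/s): [2.57, 2.57, 3.01, 3.14, 3.14, 3.14].

INTERFACE

Orientations are given as a unit quaternion [w, x, y, z].
In Python, from bench import sensors, vision, ctrl gives the robot as it stands.
- The arm moves only by the tool carry_out, never from a script. Its argument "deltas" is text: rows parted by semicolons, each of 7 numbers parted by spaces: the shift along the tool's x, y, z in mm, then the turn, a rotation vector about the tool's x, y, z in rad, then the closure, from 0 (fully open) to 1 (shut). In form: tx ty tz ax ay az claw; .... A call has 1 to 12 rows; each row is the pose to reach, as a shift and turn from the pose commanded when the call began, along the tool's axes at that moment; what a row does not reach only later rows make up. A row lasts 1/8 s, in which the tool goes at most 62.5 mm and 10.7 degrees, less where a joint would pass 70% of its speed; a pose out of reach is approached as far as the arm can. A call with a gripper value outside its range is refused whole. The fingers move at their own pace and stop on an object; the grip force is fixed at half the most. Time passes only in rows, so rows that repeat a pose let the fingers close. It gives the time, the measured TCP pose, the force, the opening and the grip force at its end, in the units of the state.
- sensors.get_obs(): the state, without advancing time (a new reading comes with each control period).
- vision.camera(name): name is "scene" or "top" or "wrist"; returns the picture (420x560x3 uint8, blue, green, red); there is no depth.
- vision.camera_model(name): a dict with "K" (3x3 intrinsics, pixels), "k1" (the pictures are not rectified: a ray, as slopes to the right and down, at radius r is drawn at 1 + k1 r^2 times it, then the intrinsics apply), "extrinsics" (4x4, takes a point from world to camera coordinates); the wrist camera has in their place "hand_eye" (4x4, takes a point from camera to tool coordinates, whose origin is the TCP and whose axes are the flange's). Camera axes: x right, y down, z forward; pixel columns grow to the right and rows downward; lengths in m; the calibration is good to about 2 mm. A picture is of the moment at which its call begins: read the wrist's pose just before it. camera_model takes no time and is no camera call.
- ctrl.hand_in(): hands the job in; it is judged then, once.
The state is a dict: "time_s": time; "q": joint angles; "dq": joint speeds; "joint_efforts": joint torques, N m; "eef_pos": TCP position; "eef_rot": TCP orientation; "wrist_force": force on the tool from outside, world axes, zero at the start; "torque": the same for the moment, N m; "opening": opening from 0.0 (shut) to 1.0 (fully open); "grasp_force": force on a finger pad.
Only numpy, scipy, OpenCV 4.12 (cv2) and the standard library are available. Lean on these libraries where they do the work, as an engineer would, in place of code of your own. Each camera call takes 0.05 s, during which the arm holds its last target. There are 200 camera calls.

TASK

Push the feeder's catch tray fully home against the foot of the ramp. Then press the feeder's two buttons down together, one fingertip on each and never one without the other, and keep both down until the pipe piece has rolled down and come to rest in the tray; then let both buttons come up and move clear. Do not touch the pipe piece and leave the other things on the bench where they are.

Things in the scene. Friction and masses are not known exactly. Their poses are not given: they have to be found in the camera images.
- feeder: Grey steel bench feeder, bolted down; place and yaw vary. Origin on the bench under the middle of the ramp's gate; +y points up the ramp, -y down to the tray, +x away from the buttons. Ramp 106 mm wide between side plates (outsides at x = -59, +59 mm, 62 mm high), from y = -55 mm (lip, 38 mm high) up to y = +70 mm (54 mm high), where a 75 mm high back plate closes it.
- block_top (a point): Middle of the flat top of the button block, 75 mm above the bench, at feeder x = -90, y = 0; the block spans x = -121 to -59 mm, y = -62 to +62 mm. The two buttons stand on it, 60 mm apart centre to centre along y.
- gate (a point): Middle of the gate, on the ramp at feeder x = 0, y = 0, 45 mm above the bench. Each button carries two small steel teeth that stand 6.5 mm above the ramp here and sink with it; either pair alone holds the pipe piece, so it rolls only while both buttons are down about 7 mm or more.
- button_high_top (a point): Centre of the flat top of the button on the uphill (+y) side, a black round head 28 mm in diameter, upright, at feeder x = -90, y = +30 mm; 91 mm above the bench when up and 81 mm when fully down. Moves with the button.
- button_low_top (a point): The same for the button on the tray (-y) side, at feeder x = -90, y = -30 mm.
- button_high (a joint): Travel of the uphill button in m: 0 up, 0.010 fully down. A spring returns it; about 1.2 N starts it and just under 4 N holds it fully down.
- button_low (a joint): Travel of the button on the tray side, the same as the other.
- tray (a joint): How far the catch tray stands out from its home place, in m, along the feeder's -y: 0 fully home (against a hard stop), 0.065 fully out. It slides between two 8 mm high rails beside it (to feeder x = -68, +68 mm) and stays where it is left; about 4 N moves it.
- tray_face (a point): Middle of the upper edge of the tray's outer wall, on its outside face that looks to the feeder's -y. The wall is upright, 114 mm wide along the feeder's x, 6 mm thick and reaches from 2 to 56 mm above the bench (this point is 54 mm up). With the tray home it lies at feeder x = 0, y = -109 mm. Steel tray, 0.6 kg, open towards the ramp, side walls 38 mm high. Axes as the feeder's.
- tray_floor (a point): Middle of the tray's inner floor, 8 mm above the bench; the tray is 48 mm deep (along y) inside when home and 106 mm wide. Axes as the feeder's. The pipe piece lying in the tray has its centre 15 mm above this floor.
- pipe: Short piece of steel pipe, 30 mm in diameter, 100 mm long, about 0.3 kg, lying across the ramp (its axis along the feeder's x) against the uphill side of the gate teeth. Origin at its centre, own x along its axis; turns as it rolls. It is down in the tray about 1 s after both buttons are down.
- tin: Bystander: closed tin can with paper label, 60 mm in diameter, 85 mm high, stands behind the uphill end of the feeder. Origin under its centre.
- screwdriver: Bystander: screwdriver lying beyond the feeder, beside the ramp. Origin under its middle.
- collar: Bystander: steel tube collar standing on end, 34 mm in diameter, 45 mm high, near the button block on the tray side. Origin under its centre.
- mug: Bystander: white mug, 80 mm wide, 90 mm high, on the robot's left. Origin under its centre.
- wrench: Bystander: wrench lying on the robot's right.
- offcut: Bystander: wooden block 90 x 60 x 40 mm on the far right. Origin under its centre.
- hammer: Bystander: hammer lying on the far left.
Things that resemble listed ones, but are neither listed nor needed, are in the scene too. What is shaped like the pipe but orange or pink is not meant.

How it is judged:
On the way, in this order (a step that is already met when the one before it is completed fails the run):
1. the tray is pushed home (within 4 mm) (value of joint tray below 0.004 m), for 0.2 s.
2. both buttons are held down by the fingers while the pipe piece comes to rest in the tray (value of joint each of button_high, button_low above 0.006 m and contact force between the fingers and button_high above 0.5 N and contact force between the fingers and button_low above 0.5 N and linear speed of pipe below 0.03 m/s and z of pipe in the frame of tray_floor between 0.009 and 0.021 m and y of pipe in the frame of tray_floor between -0.018 and 0.018 m and x of pipe in the frame of tray_floor between -0.015 and 0.015 m and value of joint tray below 0.008 m), for 0.3 s.
At the end, for the whole second after the job is handed in: The pipe piece lies at rest (under 0.03 m/s) on the tray's floor, its centre within 18 mm of the floor's middle along the feeder's y, 15 mm along x and 9 to 21 mm above the floor; the tray is home within 8 mm; both buttons are up (within 2 mm) (z of pipe in the frame of tray_floor between 0.009 and 0.021 m and y of pipe in the frame of tray_floor between -0.018 and 0.018 m and x of pipe in the frame of tray_floor between -0.015 and 0.015 m and value of joint tray below 0.008 m and linear speed of pipe below 0.03 m/s and value of joint each of button_high, button_low below 0.002 m); the robot touches nothing.
It fails at once if one button is pressed down (over 6 mm) while the other is up (under 2 mm) ((value of joint button_high above 0.006 m and value of joint button_low below 0.002 m) or (value of joint button_low above 0.006 m and value of joint button_high below 0.002 m)).
It fails at once if a button is pressed down (over 6 mm) while the tray stands out more than 10 mm (value of joint any of button_high, button_low above 0.006 m and value of joint tray above 0.01 m).
It fails at once if the robot touches the pipe piece (over 0.5 N) (contact force between any of the fingers, the arm and pipe above 0.5 N).
It fails at once if the pipe piece is lifted off the feeder (z of pipe in the frame of feeder above 0.085 m).
It fails at once if a bystander is moved more than 30 mm (distance of any of tin, screwdriver, collar, mug, wrench, offcut, hammer from where it was at the start of the episode above 0.03 m).
It also fails if it takes over 48 s, if anything falls off the work surface, if the arm or the gripper's body presses on something with over 40 N, if the wrist force passes 120 N, or if a joint passes its speed limit or range.

## Working session

There is one attempt and no reset: what is moved stays moved. The work goes in short steps, Python scripts to look and compute and a tool call to move; the robot and the scene stay as the last step left them, time stands still between calls to the robot, and variables do not carry over. Pictures are saved under pics/ and viewed, at most 10 in all, crops included, and the job is handed in when it is done.

Besides the shell and the picture viewer there is one more tool, called after "Request:" as name(argument=value, ...) on one line, values as JSON. carry_out: Moves the arm, as the interface text tells. Its arguments: {"type":"object","properties":{"deltas":{"type":"string"}},"required":["deltas"]}

```bash
mkdir -p pics
python3 - <<'E'
from bench import sensors, vision, ctrl
import cv2,json,numpy as np
o=sensors.get_obs();print({k:np.round(v,3).tolist() for k,v in o.items()})
for n in("top","scene"):
    cv2.imwrite(f"pics/{n}0.png",vision.camera(n))
    print(n,{k:np.round(v,4).tolist() for k,v in vision.camera_model(n).items()})
print({k:np.round(v,4).tolist() for k,v in vision.camera_model("wrist").items()})
E
```

```text
{'time_s': 0.0, 'q': [-1.351, 0.182, 1.608, -0.0, 1.354, -0.206], 'dq': [0.0, -0.001, 0.0, 0.0, 0.0, -0.0], 'joint_efforts': [0.001, -44.487, -35.134, -0.0, 0.009, 0.0], 'eef_pos': [0.237, -0.523, 0.23], 'eef_rot': [-0.001, 0.977, 0.211, -0.0], 'wrist_force': [0.826, 0.045, -0.251], 'torque': [0.011, -0.032, 0.017], 'grasp_force': 0.0, 'opening': 1.0}
top {'K': [[401.578, 0.0, 282.011], [0.0, 401.578, 211.7832], [0.0, 0.0, 1.0]], 'k1': -0.0072, 'extrinsics': [[-0.0281, -0.9995, -0.0129, 0.0524], [-0.9835, 0.03, -0.1783, 0.5463], [0.1786, 0.0077, -0.9839, 1.3603], [0.0, 0.0, 0.0, 1.0]]}
scene {'K': [[425.8681, 0.0, 290.4419], [0.0, 425.8681, 213.4225], [0.0, 0.0, 1.0]], 'k1': -0.0252, 'extrinsics': [[0.2788, 0.9603, 0.0078, -0.1947], [0.6273, -0.176, -0.7587, -0.2449], [-0.7272, 0.2164, -0.6514, 1.5577], [0.0, 0.0, 0.0, 1.0]]}
{'K': [[336.5857, 0.0, 283.3624], [0.0, 336.5857, 217.7831], [0.0, 0.0, 1.0]], 'k1': -0.017, 'hand_eye': [[0.0003, -0.9519, -0.3063, 0.0774], [1.0, 0.0003, -0.0001, 0.0015], [0.0002, -0.3063, 0.9519, -0.1433], [0.0, 0.0, 0.0, 1.0]]}
```

View pics/top0.png

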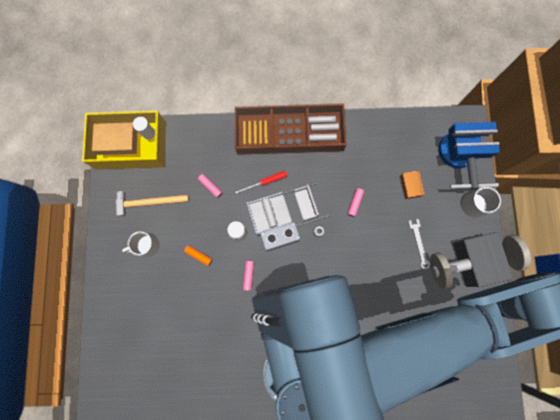

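View pics/scene0.png

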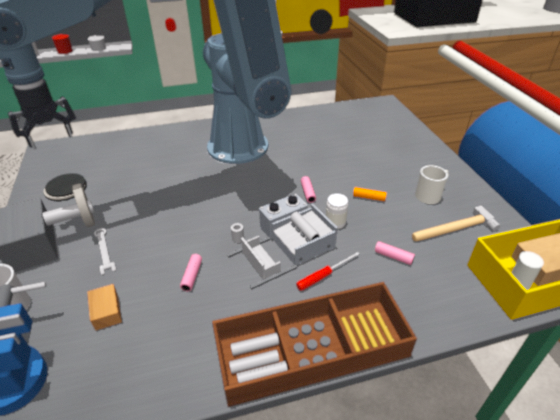

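The top picture shows the feeder at about (275,215): buttons at (272,238) and (287,232), tray to its right at (306,203), tin at (236,230), collar at (319,231). The only pipe on the feeder is the grey one at about (258,215). The lookalikes are pink at (209,185), (356,202) and (248,276), orange at (198,256), and grey tubes in the box at (322,125). The choice is the grey one on the ramp. I'll check it in close crops.

Run:
```python
import cv2
a=cv2.imread("pics/top0.png")[175:260,225:335];cv2.imwrite("pics/c1.png",cv2.resize(a,None,fx=7,fy=7,interpolation=cv2.INTER_CUBIC))
a=cv2.imread("pics/scene0.png")[180:290,220:360];cv2.imwrite("pics/c2.png",cv2.resize(a,None,fx=5,fy=5,interpolation=cv2.INTER_CUBIC))
```

```text
(no output)
```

View pics/c1.png

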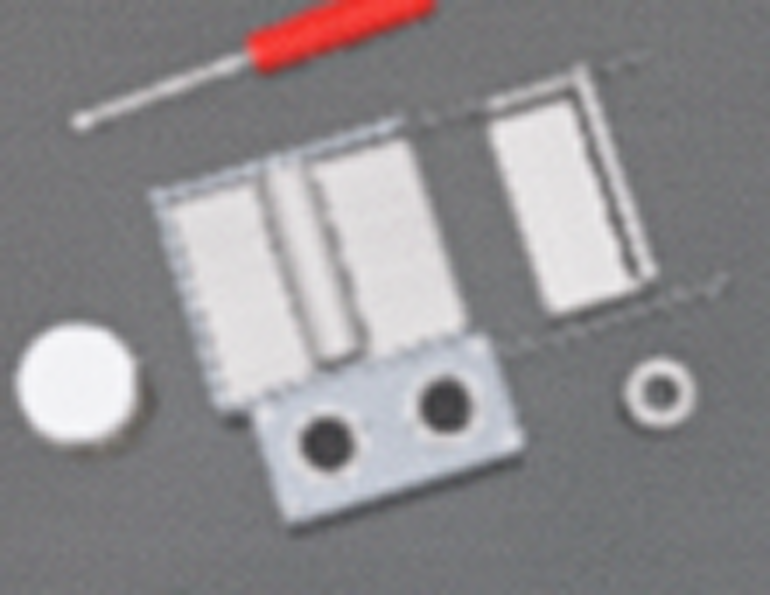

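View pics/c2.png

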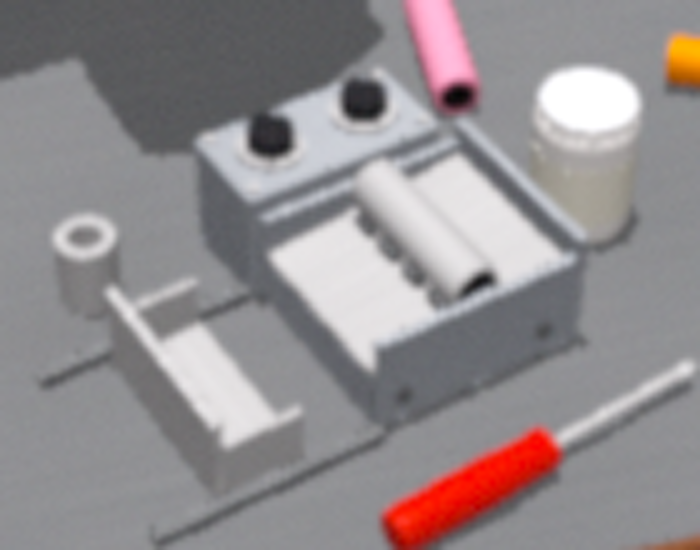

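The crops show the grey pipe across the ramp behind the teeth, two black buttons, and the tray well out with its outer wall from (585,70) to (655,275) in crop 1. I'll fit the feeder pose and tray travel to these corners.

```bash
cat > h.py <<'E'
import numpy as np,cv2
from bench import vision
from scipy.spatial.transform import Rotation as R
def proj(n,P,T=None):
    m=vision.camera_model(n)
    E=np.array(m["extrinsics"]) if T is None else np.linalg.inv(T@np.array(m["hand_eye"]))
    c=np.atleast_2d(P)@E[:3,:3].T+E[:3,3]; s=c[:,:2]/c[:,2:]
    s=s*(1+m["k1"]*(s**2).sum(1,keepdims=True)); K=np.array(m["K"])
    return s*[K[0,0],K[1,1]]+K[:2,2]
def Tt(o):
    w,x,y,z=o["eef_rot"];T=np.eye(4);T[:3,:3]=R.from_quat([x,y,z,w]).as_matrix();T[:3,3]=o["eef_pos"];return T
def W(p,P):
    c,s=np.cos(p[2]),np.sin(p[2]);P=np.atleast_2d(P)
    return np.c_[p[0]+c*P[:,0]-s*P[:,1],p[1]+s*P[:,0]+c*P[:,1],P[:,2]]
E
python3 - <<'E'
from h import *
from scipy.optimize import least_squares
top=[(-90,30,91,328,443),(-90,-30,91,445,405),(-121,62,75,290,522),(-121,-62,75,522,440),(59,-55,62,400,122),(59,70,75,155,193)]
tt=[(57,-109,56,585,70),(-57,-109,56,655,275)]
sc=[(-90,30,91,363,85),(-90,-30,91,271,122),(-121,-62,75,198,140),(-121,62,75,378,72),(59,-55,62,378,350)]
st=[(57,-109,56,218,437),(-57,-109,56,110,290)]
def res(p,full=False):
    r=[]
    for n,L,s,off,tr in(("top",top,7,(225,175),0),("top",tt,7,(225,175),1),("scene",sc,5,(220,180),0),("scene",st,5,(220,180),1)):
        L=np.array(L,float);P=L[:,:3]/1000;P[:,1]-=tr*p[3]
        r.append(proj(n,W(p,P))-((L[:,3:]+.5)/s-.5+off))
    return np.vstack(r) if full else np.vstack(r).ravel()
f=least_squares(res,[.5,0,.3,.05],loss="soft_l1");print(f.x.round(4));print(res(f.x,1).round(1))
np.save("p.npy",f.x)
E
```

```text
[0.5471 0.0722 0.2892 0.0412]
[[-0.4 -0.1]
 [-0.2 -0.2]
 [-0.9  0.8]
 [ 0.6  1.1]
 [-0.3 -0.9]
 [ 0.4 -0.9]
 [-1.  -0.9]
 [-0.4 -0. ]
 [-0.2  1.2]
 [-0.2  1.1]
 [-1.2 -0.1]
 [ 0.3 -1.2]
 [ 0.5 -0.5]
 [-0.5 -1.8]
 [-0.7  0.2]]
```

```bash
cat > go.py <<'E'
# usage: go.py fx fy z (feeder mm): shift + turn in tool axes
import sys
from h import *
from bench import sensors
o=sensors.get_obs();T=Tt(o);p=np.load("p.npy")
g=W(p,np.array([list(map(float,sys.argv[1:4]))])/1000)[0]
c,s=np.cos(p[2]),np.sin(p[2]);G=np.array([[c,s,0],[s,-c,0],[0,0,-1]])
print("target",g.round(4),"shift",(T[:3,:3].T@(g-T[:3,3])*1000).round(1),"turn",R.from_matrix(T[:3,:3].T@G).as_rotvec().round(4),
 "t",o["time_s"],"F",np.round(o["wrist_force"],1),"open",o["opening"])
d=T[:3,3]-[p[0],p[1],0];print("now in feeder",(np.array([c*d[0]+s*d[1],-s*d[0]+c*d[1],d[2]])*1000).round(1))
E
python3 go.py 0 -190 150
```

```text
target [ 0.6013 -0.1099  0.15  ] shift [ 502.1 -225.9   81. ] turn [-0.0016 -0.0002  0.1366] t 0.1 F [-0.  -0.1  0.2] open 0.9993527430976621
now in feeder [-466.6 -482.3  230.5]
```

Request:
carry_out(deltas="50 -23 8 0 0 0.137 1;100 -45 16 0 0 0.137 1;151 -68 24 0 0 0.137 1;201 -90 32 0 0 0.137 1;251 -113 40 0 0 0.137 1;301 -135 49 0 0 0.137 1;351 -158 57 0 0 0.137 1;402 -181 65 0 0 0.137 1;452 -203 73 0 0 0.137 1;502 -226 81 0 0 0.137 1;502 -226 81 0 0 0.137 1;502 -226 81 0 0 0.137 1")

```text
time_s: 1.6
eef_pos: [0.6009, -0.1103, 0.1497]
eef_rot: [-0.0, 0.99, 0.144, -0.001]
wrist_force: [0.7, 0.4, 0.4]
opening: 0.003
grasp_force: 0.0
```

```bash
python3 go.py 0 -190 30
```

```text
target [ 0.6013 -0.1099  0.03  ] shift [  0.7  -0.3 119.7] turn [-0.0004  0.0013  0.0005] t 1.6 F [0.7 0.4 0.4] open 0.0028561350853979557
now in feeder [  -0.5 -190.3  149.7]
```

Request:
carry_out(deltas="0 0 50 0 0 0 1;0 0 100 0 0 0 1;0 0 120 0 0 0 1;0 0 120 0 0 0 1;0 -15 120 0 0 0 1;0 -25 120 0 0 0 1;0 -33 120 0 0 0 1;0 -40 120 0 0 0 1;0 -46 120 0 0 0 1;0 -52 120 0 0 0 1;0 -56 120 0 0 0 1;0 -58 120 0 0 0 1")

```text
time_s: 3.1
eef_pos: [0.5849, -0.0546, 0.0302]
eef_rot: [-0.0, 0.99, 0.144, 0.0]
wrist_force: [3.5, -2.7, 2.9]
opening: -0.002
grasp_force: 2.1
```

```bash
python3 go.py 0 -123 30
```

```text
target [ 0.5822 -0.0457  0.03  ] shift [-0.1 -9.4  0.2] turn [ 0.     -0.0003 -0.0003] t 3.1 F [ 3.5 -2.7  2.9] open -0.0015269764350436294
now in feeder [ 1.000e-01 -1.324e+02  3.020e+01]
```

Pushing with about 4 N. I'll continue in 2 mm steps until the force rises.

Request:
carry_out(deltas="0 -2 0 0 0 0 1;0 -4 0 0 0 0 1;0 -5 0 0 0 0 1;0 -6 0 0 0 0 1;0 -7 0 0 0 0 1;0 -7 0 0 0 0 1")

```text
time_s: 3.85
eef_pos: [0.5827, -0.0481, 0.0301]
eef_rot: [-0.0, 0.99, 0.144, -0.0]
wrist_force: [3.0, -2.5, 0.9]
opening: -0.001
grasp_force: 1.8
```

Request:
carry_out(deltas="0 -1 0 0 0 0 1;0 -2 0 0 0 0 1;0 -2 0 0 0 0 1")

```text
time_s: 4.22
eef_pos: [0.5823, -0.0468, 0.0301]
eef_rot: [0.0, 0.99, 0.144, 0.0]
wrist_force: [4.5, -4.4, 0.4]
opening: -0.0
grasp_force: 2.9
```

Request:
carry_out(deltas="0 -1 0 0 0 0 1;0 -2 0 0 0 0 1;0 -3 0 0 0 0 1;0 -3 0 0 0 0 1")

```text
time_s: 4.72
eef_pos: [0.5824, -0.0466, 0.0303]
eef_rot: [0.002, 0.99, 0.144, 0.001]
wrist_force: [6.3, -15.2, -3.2]
opening: -0.001
grasp_force: 8.1
```

Request:
carry_out(deltas="0 15 0 0 0 0 1;0 30 0 0 0 0 1;0 30 -50 0 0 0 1;0 30 -100 0 0 0 0.5;0 10 -130 0 0 0 0.5;-30 -30 -130 0 0 0 0.46;-60 -75 -130 0 0 0 0.46;-90 -121 -130 0 0 0 0.46;-90 -121 -130 0 0 0 0.46;-90 -121 -130 0 0 0 0.46")

```text
time_s: 5.98
eef_pos: [0.4611, 0.0468, 0.1605]
eef_rot: [0.0, 0.99, 0.144, 0.0]
wrist_force: [0.6, -0.4, 0.1]
opening: 0.54
grasp_force: 0.0
```

```bash
python3 go.py -90 0 100
python3 - <<'E'
from h import *
from bench import sensors
p=np.load("p.npy");o=sensors.get_obs();T=Tt(o);np.save("T.npy",T)
im=vision.camera("wrist");cv2.imwrite("pics/w1r.png",im)
for P in([-90,30,91],[-90,-30,91],[-121,62,75],[-121,-62,75],[57,-109,56],[-57,-109,56],[59,70,75],[59,-55,62]):
    u=proj("wrist",W(p,np.array([P])/1000),T)[0];print(P,u.round(1));cv2.drawMarker(im,tuple(int(v) for v in u.round()),(0,0,255),0,8,1)
cv2.imwrite("pics/w1.png",cv2.resize(im,None,fx=1.42,fy=1.42))
E
```

```text
target [0.4608 0.0466 0.1   ] shift [-0.3  0.1 60.5] turn [ 0.0002 -0.0004  0.0001] t 5.975 F [ 0.6 -0.4  0.1] open 0.5396537334076816
now in feeder [-8.970e+01  1.000e-01  1.605e+02]
[-90, 30, 91] [236.6 231.2]
[-90, -30, 91] [325.7 231.2]
[-121, 62, 75] [198.4 262.8]
[-121, -62, 75] [364.4 262.8]
[57, -109, 56] [450.   -1.5]
[-57, -109, 56] [427.8 173.4]
[59, 70, 75] [162.1 -16.2]
[59, -55, 62] [369.1  -8.9]
```

View pics/w1.png

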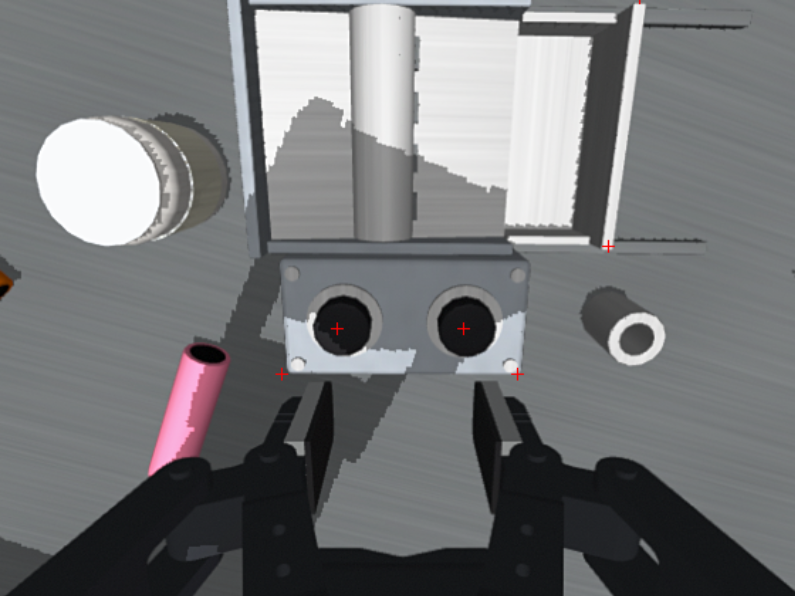

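The fit is within about 2.5 mm: the buttons are at (342,326) and (466,326) against predicted (337,328) and (463,328). The tray is against the ramp. Next is where the fingertips are relative to ±30 mm.

Run:
```python
from h import *
T=np.load("T.npy")
for z in(0,-5,-10):
  for y in(-30,-21,21,30): print(z,y,(proj("wrist",(T@np.array([0,y/1000,z/1000,1]))[:3],T)[0]*1.42).round())
im=cv2.imread("pics/w1r.png")[255:375,170:400];cv2.imwrite("pics/w1c.png",cv2.resize(im,None,fx=3.4,fy=3.4,interpolation=cv2.INTER_CUBIC))
```

```text
0 -30 [308. 399.]
0 -21 [335. 399.]
0 21 [460. 399.]
0 30 [487. 399.]
-5 -30 [305. 406.]
-5 -21 [333. 406.]
-5 21 [462. 406.]
-5 30 [490. 406.]
-10 -30 [302. 414.]
-10 -21 [331. 414.]
-10 21 [464. 414.]
-10 30 [492. 414.]
```

View pics/w1c.png

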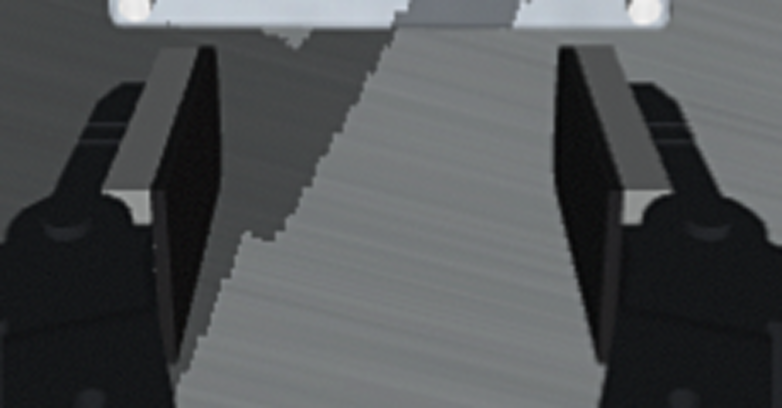

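The tips span about 21–30 mm each side of the tool centre, so I'll open slightly more (claw 0.36) to centre them on the buttons, and shift the tool by +1, +2.5 mm.

Request:
carry_out(deltas="1 2.5 20 0 0 0 0.36;1 2.5 45 0 0 0 0.36;1 2.5 60 0 0 0 0.36;1 2.5 65 0 0 0 0.36;1 2.5 65 0 0 0 0.36")

```text
time_s: 6.65
eef_pos: [0.4627, 0.0446, 0.0953]
eef_rot: [-0.0, 0.99, 0.144, -0.0]
wrist_force: [-0.3, -0.5, -0.1]
opening: 0.638
grasp_force: 0.0
```

Run:
```python
from h import *
im=vision.camera("wrist")[150:400,130:430];cv2.imwrite("pics/w2.png",cv2.resize(im,None,fx=2.3,fy=2.3,interpolation=cv2.INTER_CUBIC))
```

```text
(no output)
```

View pics/w2.png

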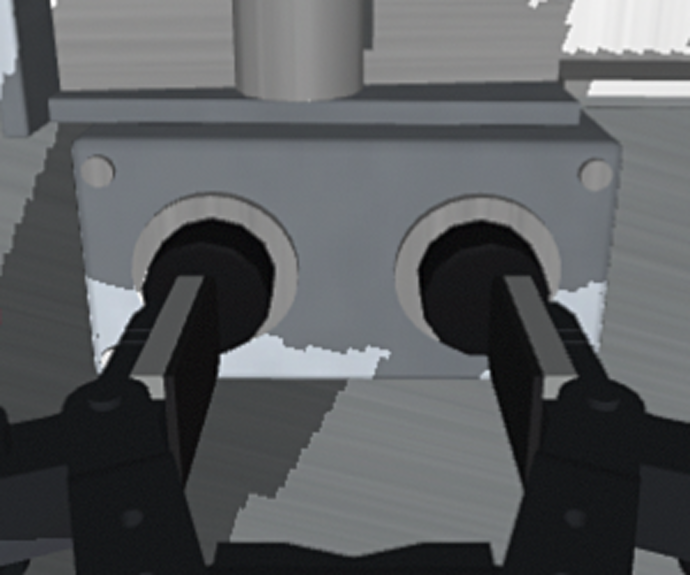

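The tips are over both buttons, but about 5 mm wide (190/515 against 211/485) and a few mm toward -x. I'll correct with +4 x, -1 y and claw 0.44, then descend slowly.

Request:
carry_out(deltas="4 -1 0 0 0 0 0.44;4 -1 0 0 0 0 0.44;4 -1 3 0 0 0 0.44;4 -1 5 0 0 0 0.44;4 -1 7 0 0 0 0.44;4 -1 7 0 0 0 0.44")

```text
time_s: 7.45
eef_pos: [0.4658, 0.047, 0.0882]
eef_rot: [-0.0, 0.99, 0.144, -0.0]
wrist_force: [-1.4, 1.2, 1.8]
opening: 0.558
grasp_force: 1.0
```

Request:
carry_out(deltas="0 0 2 0 0 0 0.44;0 0 4 0 0 0 0.44;0 0 6 0 0 0 0.44;0 0 8 0 0 0 0.44;0 0 9 0 0 0 0.44;0 0 9 0 0 0 0.44")

```text
time_s: 8.2
eef_pos: [0.4658, 0.047, 0.0794]
eef_rot: [-0.0, 0.99, 0.144, -0.0]
wrist_force: [-3.0, 0.6, 6.5]
opening: 0.564
grasp_force: 3.4
```

Request:
carry_out(deltas="0 0 1 0 0 0 0.44;0 0 2 0 0 0 0.44;0 0 3 0 0 0 0.44;0 0 3 0 0 0 0.44;0 0 3 0 0 0 0.44;0 0 3 0 0 0 0.44;0 0 3 0 0 0 0.44;0 0 3 0 0 0 0.44;0 0 3 0 0 0 0.44;0 0 3 0 0 0 0.44;0 0 3 0 0 0 0.44;0 0 3 0 0 0 0.44")

```text
time_s: 9.7
eef_pos: [0.4659, 0.047, 0.0782]
eef_rot: [0.0, 0.99, 0.144, -0.0]
wrist_force: [-11.2, 0.9, 25.9]
opening: 0.561
grasp_force: 12.9
```

Request:
carry_out(deltas="0 0 0 0 0 0 0.44;0 0 0 0 0 0 0.44;0 0 0 0 0 0 0.44;0 0 0 0 0 0 0.44;0 0 0 0 0 0 0.44;0 0 0 0 0 0 0.44;0 0 0 0 0 0 0.44;0 0 0 0 0 0 0.44")

```text
time_s: 10.7
eef_pos: [0.4659, 0.047, 0.0782]
eef_rot: [0.0, 0.99, 0.144, -0.0]
wrist_force: [-11.9, 1.2, 25.2]
opening: 0.557
grasp_force: 12.9
```

Run:
```python
from h import *
a=vision.camera("wrist");b=vision.camera("scene")[180:290,220:360]
a=cv2.resize(a,(480,360));b=cv2.resize(b,(310,244),interpolation=cv2.INTER_CUBIC)
c=np.zeros((360,790,3),np.uint8);c[:,:480]=a;c[:244,480:]=b;cv2.imwrite("pics/w3.png",c)
```

```text
(no output)
```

View pics/w3.png

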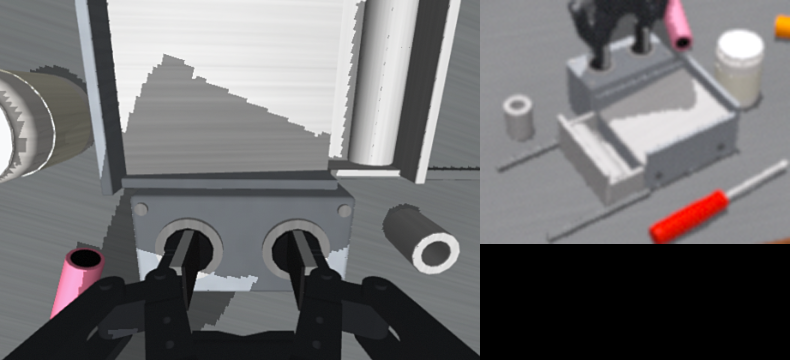

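The pipe lies in the tray (wrist view, 387,90), the gate is empty and both buttons are pressed. I'll hold a moment longer, then lift evenly.

Request:
carry_out(deltas="0 0 0 0 0 0 0.44;0 0 0 0 0 0 0.44;0 0 0 0 0 0 0.44;0 0 0 0 0 0 0.44;0 0 -4 0 0 0 0.44;0 0 -10 0 0 0 0.44;0 0 -18 0 0 0 0.44;0 0 -40 0 0 0 0.44;0 0 -80 0 0 0 0.44;0 0 -120 0 0 0 0.44;0 0 -120 0 0 0 0.44;0 0 -120 0 0 0 0.44")

```text
time_s: 12.3
eef_pos: [0.4655, 0.047, 0.1957]
eef_rot: [-0.0, 0.99, 0.144, -0.0]
wrist_force: [0.0, 0.6, -0.5]
opening: 0.558
grasp_force: 0.0
```

Run:
```python
from h import *
cv2.imwrite("pics/w4.png",vision.camera("wrist"))
```

```text
(no output)
```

View pics/w4.png

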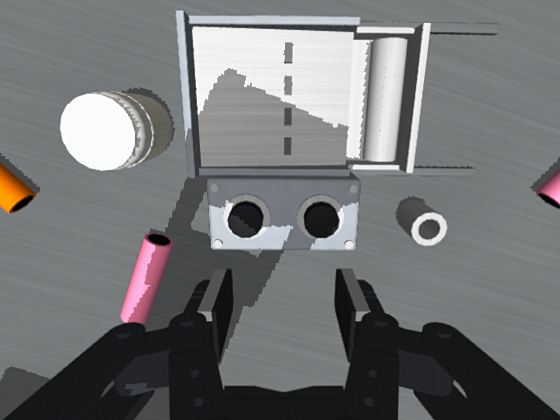

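The pipe rests in the tray at (385,98), the teeth are back up at (288,55–145), both buttons are up at (246,218) and (322,218), and the gripper is clear.

```bash
python3 -c "
from bench import ctrl
print(ctrl.hand_in())"
```

```text
the job is handed in; nothing more can be done
None
```

The tray is home, the pipe piece rolled down to rest in it with both buttons held, the buttons are up again and the arm is clear; the job is handed in, though no verdict came back.

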